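# Seat the tube block in the corner of the dry-bath heater and hold it there

## Task

Pick up the bare aluminium tube block and stand it flat on the dark plate of the small dry-bath heater, with its long side along the long brass stop. Push it gently, without ramming, fully home into the corner, feeling past the springy copper probe pin in the short brass stop until the block bears firmly on both brass stops at once. Finish while still holding it in the fingers and pressing it against both stops, ready for a colleague to clamp it, and leave the other things on the bench where they are.

Things in the scene. Friction and masses are not known exactly. Their poses are not given: they have to be found in the camera images.
- tube_block: Bare aluminium tube block with eight round wells (12 mm) in its top, loose, 76 mm long (its x), 50 mm wide (its y), 50 mm tall, 0.31 to 0.55 kg. Origin: centre of its underside. Grip it across the 50 mm width, in the upper half so that the fingers pass over the stops. Same either way round. Smooth: friction on plate and stops 0.2 to 0.3.
- heater: Dry-bath heater, fixed: white base 200 (its x) by 144 mm (its y); dark plate on it, top 24 mm above the bench, x -57 to +93, y -66 to +66 mm. Origin: centre of the underside, on the bench; z up. Grey control strip at the -x end. Two brass stops, 20 mm tall, stand on the plate. Block home: its origin at x = 32, y = 20, z = 24 mm in this frame, its length along this x.
- end_stop: Short brass bar, 12 mm thick, 64 mm long (along the heater's y), 20 mm tall, fixed on the plate. Origin: middle of its lower edge on the face that the block's end must bear on, at x = 70, y = 12, z = 24 mm in the heater's frame; the face looks to -x of the heater. Same axes as the heater.
- side_stop: Long brass bar, 90 mm long (along the heater's x), 12 mm thick, 20 mm tall, fixed on the plate. Origin: middle of its lower edge on the face that the block's long side must bear on, at x = 22, y = 45, z = 24 mm in the heater's frame; the face looks to -y of the heater. Same axes as the heater.
- corner (a point): Point on the plate's top where the faces of the two stops meet: x = 70, y = 45, z = 24 mm in the heater's frame. Same axes as the heater.
- probe (a joint): Sprung copper probe pin, 7 mm thick, 10 mm above the plate, standing 6 mm out of the end stop's face towards -x of the heater, at y = 20 mm. Value: how far it is pushed in, m; 0 when free, 0.006 when flush with the face. Spring 600 N/m, so about 3.6 N when flush; the hard stop comes only after that.
- flask: Bystander: culture flask with pink medium and red cap, lying flat, 108 x 90 x 23 mm. Origin: centre of its underside.
- reagent_bottle: Bystander: bottle with blue cap and red content, 56 mm across, 105 mm tall. Origin: centre of its underside.
- sample_tube: Bystander: clear standing tube with white cap, 29 mm across, 75 mm tall. Origin: centre of its underside.
- tip_box: Bystander: blue box of yellow pipette tips, 98 x 132 x 81 mm. Origin: centre of its underside.
- tally_counter: Bystander: round white hand counter, 48 x 51 x 36 mm. Origin: centre of its underside.

How it is judged (in metres and radians):
On the way:
1. the block is lifted clear of the bench (height (world z) of tube_block above 0.03 m), for 0.1 s.
At the end, for the whole second after the job is handed in: The block stands flat on the plate, within 3 mm of home in the corner and 0.06 rad of the side stop, probe pin pushed in over 4.5 mm; it bears on end stop and side stop with 2 to 60 N each, at rest, and is still in the fingers (over 2 N) (contact force between tube_block and end_stop between 2 and 60 N and contact force between tube_block and side_stop between 2 and 60 N and contact force between tube_block and the fingers above 2 N and x of tube_block in the frame of heater between 0.029 and 0.035 m and y of tube_block in the frame of heater between 0.017 and 0.023 m and z of tube_block in the frame of heater between 0.021 and 0.027 m and angle between the x axis of tube_block and the x axis of heater, either way round below 0.06 rad and angle between tube_block's own z axis and vertical below 0.05 rad and value of joint probe above 0.0045 m and linear speed of tube_block below 0.01 m/s); the arm keeps its last pose, push and grip.
It fails at once if the block is rammed against a stop (over 80 N) (contact force between tube_block and end_stop above 80 N or contact force between tube_block and side_stop above 80 N).
It fails at once if a bystander is moved by more than 20 mm (distance of any of flask, reagent_bottle, sample_tube, tip_box, tally_counter from where it was at the start of the episode above 0.02 m).
It also fails if it takes over 67 s, if anything falls off the work surface, if the arm or the gripper's body presses on something with over 40 N, if the wrist force passes 120 N, or if a joint passes its speed limit or range.

## Robot

A 6-joint arm with a two-finger parallel gripper is mounted at the origin on a cart in front of the work surface, level with it; the furniture and walls round the work are solid. World frame = base frame: x ahead of the robot, y to its left, z up, the work surface at z = 0. Lengths are in m, angles in degrees, forces in N, time in s.
With the tool pointing down it reaches from about 0.25 to 0.725 m from the base axis. Payload 9.7 kg.
Tool frame: the origin (TCP) lies between the finger pads; the fingertips stand 25 mm ahead of it and the grasp point (between the pads) lies 6 mm ahead of it; z points along the fingers, y is the line along which they close (so a half turn about z gives the same grasp; the last joint's range is limited). The gripper opens to 85 mm and grips with 20 to 120 N. Pads are 22 mm wide; open, the fingers measure 114 mm over their backs; the gripper's body (76 mm by 85 mm) begins 54 mm behind the grasp point. The pads swing forward as they close: fully open they stand 13 mm farther back than shut.
Start: joints at [72.193, 4.979, 10.078, 95.1, 0, 90], TCP at [0.168, 0.524, 0.256] pointing down, gripper open.
Joint ranges: [-179.16, 179.16], [-48.56, 103.87], [-65.8, 70.77], [-126.05, 130.52], [-82.76, 87.17], [-180, 180]. Speed limits (degrees/s): [127.2, 127.2, 147.25, 180, 180, 180].

## Interface

Orientations are given as [roll, pitch, yaw] about the fixed x, y, z axes, in that order (R = Rz(yaw) Ry(pitch) Rx(roll)).
In Python, from workcell import bot gives the robot as it stands.
- The arm moves only by the tool send_path, called after "Emit:" in YAML: its name, and indented under it one key for each argument. Schema: {"type":"object","properties":{"deltas":{"type":"array","items":{"type":"array","items":{"type":"array","items":{"type":"number"},"minItems":5,"maxItems":5},"minItems":1,"maxItems":5},"minItems":1,"maxItems":1},"clamp_n":{"type":"number"},"only":{"type":"string"},"quiet":{"type":"boolean"},"lines":{"type":"string"}},"required":["deltas"],"additionalProperties":false}. deltas is a list that holds a single list of rows (three levels of brackets), with 1 to 5 rows, each of 5 numbers: dx, dy, dz in m, then a turn about the tool's z in degrees, then the finger opening in m; each row is the pose to reach, as a shift and turn from the pose commanded when the call began, along the tool's axes at that moment; what a row does not reach only later rows make up. A row lasts 1/12 s, in which the tool goes at most 0.0417 m and 7.16 degrees, less where a joint would pass 70% of its speed; a pose out of reach is approached as far as the arm can. The fingers move at their own pace and stop on an object; clamp_n is the grip in N (left out, the last holds). Time passes only in rows, so rows that do not move let the fingers close. The tool returns the time, the measured TCP pose, the force, the opening and the grip force at its end. only (a regular expression) keeps the lines of the reply that match it, lines (a string "A,B") keeps lines A to B, and quiet returns only ok. Input that does not fit is refused with a message, and nothing moves.
- bot.get_obs(): the state, without advancing time (a new reading comes with each control period).
- bot.camera(name): name is "scene" or "side" or "wrist"; returns the picture (400x640x3 uint8, blue, green, red); there is no depth.
- bot.camera_info(name): a dict with "mtx" (3x3 intrinsics, pixels), "k1" (the pictures are not rectified: a ray, as slopes to the right and down, at radius r is drawn at 1 + k1 r^2 times it, then the intrinsics apply), "extrinsics" (4x4, takes a point from camera to world coordinates). Camera axes: x right, y down, z forward; pixel columns grow to the right and rows downward; lengths in m; the calibration is good to about 2 mm. A picture is of the moment at which its call begins: read the wrist's pose just before it. camera_info takes no time and is no camera call; for the wrist camera it gives the pose at the moment of the call.
- bot.job_done(): hands the job in; it is judged then, once.
The state is a dict: "time": time; "q": joint angles; "qd": joint speeds; "joint_efforts": joint torques, N m; "ee_pos": TCP position; "tcp_rot": TCP orientation; "wrist_force": force on the tool from outside, world axes, zero at the start; "torque": the same for the moment, N m; "opening": finger opening in m; "grasp_force": force on a finger pad.
Only numpy, scipy, OpenCV 4.12 (cv2) and the standard library are available. Lean on these libraries where they do the work, as an engineer would, in place of code of your own. Each camera call takes 0.05 s, during which the arm holds its last target. There are 200 camera calls.

## Working session

There is one attempt and no reset: what is moved stays moved. The work goes in short steps, Python scripts to look and compute and a tool call to move; the robot and the scene stay as the last step left them, time stands still between calls to the robot, and variables do not carry over. Pictures are saved under pics/ and viewed, at most 10 in all, crops included, and the job is handed in when it is done.

```bash
ls; mkdir -p pics
```

Run:
```python
from workcell import bot
import cv2
o=bot.get_obs();print(o['time'],o['ee_pos'],o['tcp_rot'],o['opening'])
for n in("scene","side","wrist"):
    i=bot.camera_info(n);print(n,i)
    cv2.imwrite(f"pics/{n}0.png",bot.camera(n))
```

```text
pics
workcell.py
0.0 [0.16814467 0.52345677 0.25555848] [-1.79921024e+02  7.90462125e-04  1.62190913e+02] 0.08535487896449383
scene {'mtx': array([[402.09995672,   0.        , 320.26385649],
       [  0.        , 402.09995672, 193.94611292],
       [  0.        ,   0.        ,   1.        ]]), 'k1': -0.08617791597168228, 'extrinsics': array([[ 0.777079  , -0.43357297,  0.45624851,  0.06080166],
       [-0.62908775, -0.51209067,  0.5848177 , -0.71508978],
       [-0.01992054, -0.7414699 , -0.67069036,  0.88045675],
       [ 0.        ,  0.        ,  0.        ,  1.        ]])}
side {'mtx': array([[507.85353219,   0.        , 308.61724078],
       [  0.        , 507.85353219, 203.81473172],
       [  0.        ,   0.        ,   1.        ]]), 'k1': -0.05643564596125652, 'extrinsics': array([[-8.07808582e-01, -3.62849768e-01,  4.64527009e-01,
        -3.03579448e-01],
       [-5.89444264e-01,  4.98431086e-01, -6.35705838e-01,
         1.29458899e+00],
       [-8.68985770e-04, -7.87341412e-01, -6.16516623e-01,
         1.30393034e+00],
       [ 0.00000000e+00,  0.00000000e+00,  0.00000000e+00,
         1.00000000e+00]])}
wrist {'mtx': array([[340.6375297 ,   0.        , 319.81428237],
       [  0.        , 340.6375297 , 203.22358912],
       [  0.        ,   0.        ,   1.        ]]), 'k1': -0.06343428803626602, 'extrinsics': array([[ 0.30626066,  0.91934416,  0.24700347,  0.10569705],
       [ 0.9519468 , -0.29541577, -0.08078872,  0.54418768],
       [-0.00130392,  0.25987657, -0.96564096,  0.37368465],
       [ 0.        ,  0.        ,  0.        ,  1.        ]])}
```

View pics/scene0.png

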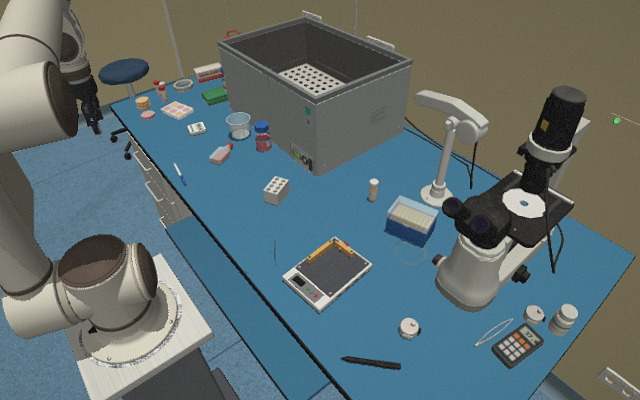

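View pics/side0.png

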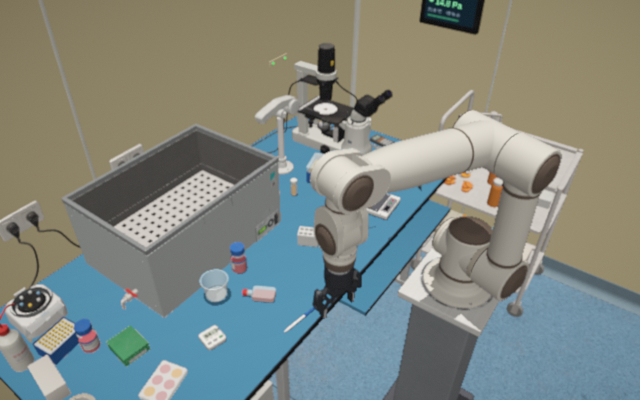

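View pics/wrist0.png

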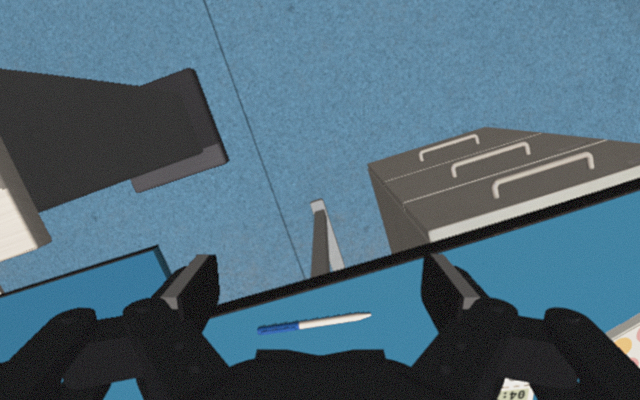

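Scene view: the block (white-grey, wells on top) is around (277,190). The heater is around (327,272), with brass stops at its upper side (about (325,250) and (345,245)) and the grey control strip at lower left (300,285). In the side view the block is at (308,236) and the heater is mostly hidden; the wrist view shows neither. Next I'll zoom in.

Create h.py:
```python
import numpy as np, cv2
def ray(info,px):
    u=cv2.undistortPoints(np.float64(px).reshape(-1,1,2),info['mtx'],np.array([info['k1'],0,0,0.])) .reshape(-1,2)
    # undistortPoints iterates; model is x_d=x(1+k1 r^2), same as OpenCV
    E=info['extrinsics'];d=np.c_[u,np.ones(len(u))]@E[:3,:3].T
    return E[:3,3],d
def onz(info,px,z):
    c,d=ray(info,px);return (c+d*((z-c[2])/d[:,2])[:,None])[:,:2]
def proj(info,P):
    E=info['extrinsics'];p=(np.float64(P).reshape(-1,3)-E[:3,3])@E[:3,:3];s=p[:,:2]/p[:,2:]
    s=s*(1+info['k1']*(s**2).sum(1,keepdims=True));return s@info['mtx'][:2,:2].T+info['mtx'][:2,2]
```

Run:
```python
import cv2,numpy as np
from h import *
from workcell import bot
i=bot.camera_info('scene');im=cv2.imread('pics/scene0.png')
a=cv2.resize(im[165:315,235:385],None,fx=4,fy=4,interpolation=cv2.INTER_CUBIC);cv2.imwrite('pics/crop1.png',a)
print('block top approx',onz(i,[[277,186]],.05),'heater',onz(i,[[327,272]],.024))
print('side block',onz(bot.camera_info('side'),[[308,232]],.05))
h=cv2.cvtColor(im,cv2.COLOR_BGR2HSV);m=cv2.inRange(h,(8,120,120),(25,255,255));m[:, :270]=0;m[:225]=0;m[300:]=0;m[:,380:]=0
for c in cv2.findContours(m,0,2)[0]:
    if cv2.contourArea(c)>10: r=cv2.boxPoints(cv2.minAreaRect(c));print(r.tolist(),onz(i,r,.044).round(3).tolist())
```

```text
block top approx [[0.54485504 0.12657821]] heater [[ 0.46503283 -0.21670578]]
side block [[0.54229072 0.14112492]]
[[332.8424377441406, 245.74656677246094], [335.9588928222656, 238.89039611816406], [355.0205383300781, 247.55479431152344], [351.9040832519531, 254.4109649658203]] [[0.524, -0.171], [0.547, -0.157], [0.566, -0.214], [0.543, -0.226]]
[[306.40399169921875, 257.2205505371094], [330.38214111328125, 238.88429260253906], [332.8515625, 242.113525390625], [308.8734130859375, 260.44976806640625]] [[0.445, -0.156], [0.535, -0.148], [0.532, -0.161], [0.443, -0.169]]
```

View pics/crop1.png

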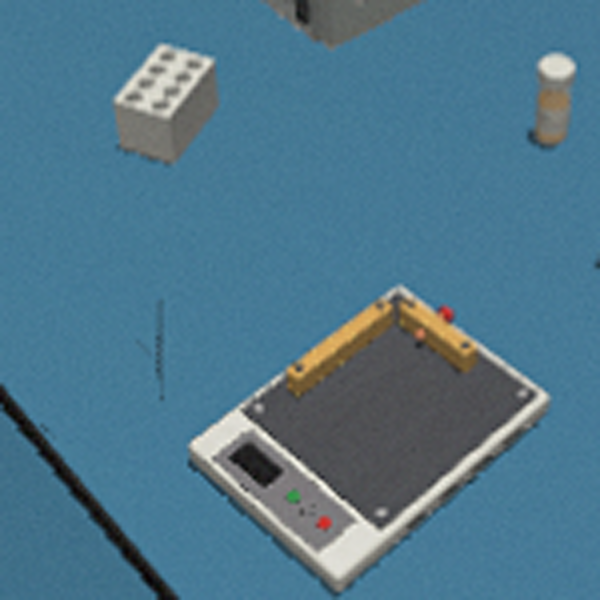

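Zoomed crop (4×, offset 235,165):
- **Block:** top corners at crop (115,100), (165,43), (215,62) and (168,118).
- **Heater:** control strip lower left. The long stop runs (290,385)→(393,310) and the short stop (398,305)→(475,360). The copper pin is at (420,335).

So heater x is roughly world +x.

Run:
```python
import numpy as np
from h import *
from workcell import bot
i=bot.camera_info('scene')
f=lambda p:np.float64(p)/4+[235,165]
b=onz(i,f([[115,100],[165,43],[215,62],[168,118]]),.05);print(b,b.mean(0),[np.degrees(np.arctan2(*(q)[::-1])) for q in(b[1]-b[0],b[2]-b[3])])
p=onz(i,f([[240,410],[380,528],[550,398],[400,288],[340,590],[192,448]]),.024);print(p)
print('bath',onz(i,[[318,172]],0), 'tube',onz(i,[[372,200]],0))
```

```text
[[0.50218934 0.13777347]
 [0.57187122 0.17036753]
 [0.58901023 0.12434937]
 [0.52213618 0.09341218]] [0.54630174 0.13147564] [np.float64(25.068088656972726), np.float64(24.82614890623532)]
[[ 0.40922472 -0.15104365]
 [ 0.42174229 -0.28056877]
 [ 0.57346778 -0.27560975]
 [ 0.56069578 -0.13699502]
 [ 0.37506093 -0.2987711 ]
 [ 0.36682973 -0.15589939]]
bath [[0.72529149 0.14610868]] tube [[ 0.76811282 -0.07698896]]
```

Emit:
send_path:
  deltas:
    - [[-0.2, -0.114, 0, 0, 0.085], [-0.2, -0.114, 0, 0, 0.085], [-0.2, -0.114, 0, 0, 0.085], [-0.2, -0.114, 0, 0, 0.085], [-0.2, -0.114, 0, 0, 0.085]]

```text
time: 0.57
ee_pos: [0.3097, 0.3684, 0.2561]
tcp_rot: [-180.0, 0.0, 162.2]
wrist_force: [0.4, 0.3, -0.0]
opening: 0.0849
grasp_force: 0.0
```

```bash
python3 -c "
from workcell import bot;print(bot.get_obs()['q'])"
```

```text
[ 4.99531607e+01 -4.40258093e+00  6.39659667e-01  9.50496916e+01
 -4.16272107e-03  6.77225305e+01]
```

Emit:
send_path:
  deltas:
    - [[-0.18, -0.092, 0, -30, 0.085], [-0.18, -0.092, 0, -30, 0.085], [-0.18, -0.092, 0, -30, 0.085], [-0.18, -0.092, 0, -30, 0.085], [-0.18, -0.092, 0, -30, 0.085]]

```text
time: 0.98
ee_pos: [0.442, 0.2372, 0.2563]
tcp_rot: [180.0, 0.0, -167.4]
wrist_force: [0.3, 0.3, 0.4]
opening: 0.0849
grasp_force: 0.0
```

```bash
python3 -c "
from workcell import bot;o=bot.get_obs();print(o['q'].round(1))
import numpy as np
y=np.radians(o['tcp_rot'][2]);d=np.array([.5463,.1315])-o['ee_pos'][:2];print(d@[np.cos(y),np.sin(y)],d@[np.sin(y),-np.cos(y)])"
```

```text
[28.2 -1.7  3.3 94.9  0.  15.7]
-0.07886926080254322 -0.125887148460617
```

Emit:
send_path:
  deltas:
    - [[-0.07, -0.12, 0.02, -13, 0.085], [-0.07, -0.12, 0.02, -13, 0.085], [-0.07, -0.12, 0.02, -13, 0.085], [-0.07, -0.12, 0.02, -13, 0.085], [-0.07, -0.12, 0.02, -13, 0.085]]

```text
time: 1.4
ee_pos: [0.5369, 0.1327, 0.2344]
tcp_rot: [-180.0, -0.1, -155.0]
wrist_force: [-0.1, 0.3, 0.2]
opening: 0.0849
grasp_force: 0.0
```

Run:
```python
from workcell import bot
import cv2,pickle
o=bot.get_obs();i=bot.camera_info('wrist');im=bot.camera('wrist');cv2.imwrite('pics/w1.png',im);pickle.dump((o,i),open('w1.pkl','wb'))
```

```text
(no output)
```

View pics/w1.png

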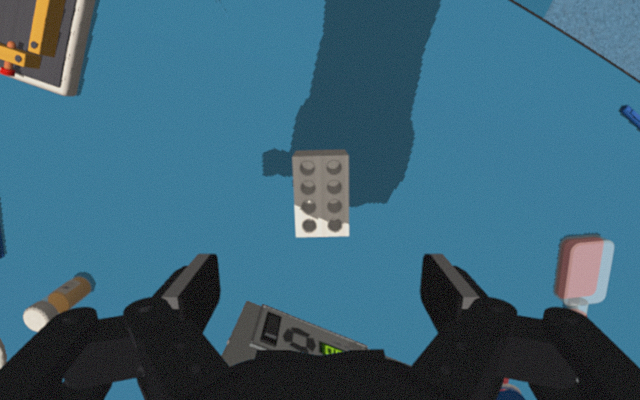

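The wrist view shows the block at about (321,193), spanning (293,150) to (349,237). Its length runs down the image, and a shadow lies over its upper part. The heater corner is at upper left, (40,50).

Run:
```python
import pickle
from h import *
o,i=pickle.load(open('w1.pkl','rb'));im=cv2.imread('pics/w1.png')
h=cv2.cvtColor(im,cv2.COLOR_BGR2HSV);m=cv2.inRange(h,(0,0,60),(180,90,255))
k=np.zeros_like(m);k[140:245,280:362]=m[140:245,280:362]
c=max(cv2.findContours(k,0,2)[0],key=cv2.contourArea);r=cv2.boxPoints(cv2.minAreaRect(c));print(r.tolist())
for z in(.05,):
    w=onz(i,r,z);print(w,w.mean(0),[(np.linalg.norm(w[a]-w[a-1]),np.degrees(np.arctan2(*(w[a]-w[a-1])[::-1]))) for a in range(4)])
# line fits: left, right sides by rows, far (bottom) edge by columns
R=range(170,228);L=[(np.where(k[y])[0].min()-.5,y) for y in R];Q=[(np.where(k[y])[0].max()+.5,y) for y in R];B=[(x,np.where(k[:,x])[0].max()+.5) for x in range(300,344)]
T=[(x,np.where(k[:,x])[0].min()-.5) for x in range(300,344)]
for n,p in(('L',L),('R',Q),('B',B),('T',T)):
    w=onz(i,p,.05);v=cv2.fitLine(np.float32(w),cv2.DIST_HUBER,0,1e-4,1e-4).ravel();print(n,v,np.degrees(np.arctan2(v[1],v[0])))
# wells
g=cv2.cvtColor(im,cv2.COLOR_BGR2GRAY)
print(o['ee_pos'],o['tcp_rot'])
```

```text
[[291.0, 149.0], [349.0, 149.0], [349.0, 237.0], [291.0, 237.0]]
[[0.51661198 0.09556082]
 [0.49500323 0.14202997]
 [0.56916761 0.1784989 ]
 [0.59228835 0.12878699]] [0.54326779 0.13621917] [(np.float64(0.08264920049258995), np.float64(-156.2958326582078)), (np.float64(0.05124763943467421), np.float64(114.93903312087619)), (np.float64(0.08264585986958774), np.float64(26.18477799595718)), (np.float64(0.054825569988641326), np.float64(-65.05712157337878))]
L [0.8992469  0.43744153 0.5572964  0.11553015] 25.940752
R [0.90688527 0.4213777  0.5287923  0.15891802] 24.921597
B [ 0.45349443 -0.89125913  0.57993275  0.15556195] -63.03189
T [ 0.4513496  -0.8923472   0.50524825  0.11999343] -63.16969
[0.53693469 0.1327148  0.23437345] [-1.79980025e+02 -1.29560118e-01 -1.55037617e+02]
```

Emit:
send_path:
  deltas:
    - [[-0.01, 0.002, 0.04, -0.7, 0.085], [-0.01, 0.002, 0.08, -0.7, 0.085], [-0.01, 0.002, 0.12, -0.7, 0.085], [-0.01, 0.002, 0.13, -0.7, 0.085], [-0.01, 0.002, 0.13, -0.7, 0.085]]

```text
time: 1.87
ee_pos: [0.541, 0.1423, 0.1036]
tcp_rot: [179.9, -0.3, -154.1]
wrist_force: [-0.5, -0.7, 1.1]
opening: 0.085
grasp_force: 0.0
```

Run:
```python
from workcell import bot
import numpy as np
o=bot.get_obs();y=np.radians(o['tcp_rot'][2]);d=np.array([.5455,.1388])-o['ee_pos'][:2];print(d@[np.cos(y),np.sin(y)],d@[np.sin(y),-np.cos(y)],o['ee_pos'][2]-.048,o['tcp_rot'])
```

```text
-0.002498283004548388 -0.005124378968790445 0.05558200700450151 [ 179.92988729   -0.31816854 -154.05424161]
```

Emit:
send_path:
  deltas:
    - [[0, 0, 0, 0, 0.085], [0, 0, 0, 0, 0.085], [0, 0, 0, 0, 0.085]]

```text
time: 2.12
ee_pos: [0.5445, 0.1426, 0.1093]
tcp_rot: [-180.0, 0.2, -154.1]
wrist_force: [-0.1, 0.8, -0.2]
opening: 0.0855
grasp_force: 0.0
```

Run:
```python
from workcell import bot
import numpy as np
o=bot.get_obs();y=np.radians(o['tcp_rot'][2]);d=np.array([.5455,.1388])-o['ee_pos'][:2];print(d@[np.cos(y),np.sin(y)],d@[np.sin(y),-np.cos(y)],o['ee_pos'][2]-.048,o['tcp_rot'])
```

```text
0.0007625559840981825 -0.0038769549600820522 0.06125222351404709 [-179.9545089     0.23666131 -154.09318582]
```

Emit:
send_path:
  deltas:
    - [[0, -0.004, 0.03, 0, 0.085], [0, -0.004, 0.055, 0, 0.085], [0, -0.004, 0.061, 0, 0.085], [0, -0.004, 0.061, 0, 0.085], [0, -0.004, 0.061, 0, 0.085]]

```text
time: 2.53
ee_pos: [0.5456, 0.1387, 0.047]
tcp_rot: [-180.0, 0.1, -154.1]
wrist_force: [0.8, -0.3, 0.2]
opening: 0.0848
grasp_force: 0.0
```

Emit:
send_path:
  deltas:
    - [[0, 0, 0, 0, 0.085], [0, 0, 0, 0, 0.04], [0, 0, 0, 0, 0.04], [0, 0, 0, 0, 0.04], [0, 0, 0, 0, 0.04]]
  clamp_n: 60

```text
time: 2.95
ee_pos: [0.5455, 0.1386, 0.0463]
tcp_rot: [-180.0, 0.1, -154.1]
wrist_force: [-0.3, 0.8, 5.4]
opening: 0.0492
grasp_force: 64.0
```

Emit:
send_path:
  deltas:
    - [[0, 0, 0, 0, 0.04], [0, 0, 0, 0, 0.04], [0, 0, 0, 0, 0.04], [0, 0, 0, 0, 0.04], [0, 0, 0, 0, 0.04]]

```text
time: 3.37
ee_pos: [0.5455, 0.1386, 0.0463]
tcp_rot: [-180.0, 0.1, -154.1]
wrist_force: [-0.8, -0.4, 5.8]
opening: 0.0486
grasp_force: 64.0
```

The tips sit only about 1 mm above stop height, so I'll regrip 4 mm higher before lifting.

Emit:
send_path:
  deltas:
    - [[0, 0, 0, 0, 0.07], [0, 0, -0.002, 0, 0.07], [0, 0, -0.004, 0, 0.07], [0, 0, -0.004, 0, 0.07], [0, 0, -0.004, 0, 0.07]]

```text
time: 3.78
ee_pos: [0.545, 0.1385, 0.0494]
tcp_rot: [-180.0, 0.0, -154.1]
wrist_force: [-0.3, -0.7, 0.2]
opening: 0.0702
grasp_force: 0.0
```

Emit:
send_path:
  deltas:
    - [[0, 0, 0, 0, 0.04], [0, 0, 0, 0, 0.04], [0, 0, 0, 0, 0.04], [0, 0, 0, 0, 0.04], [0, 0, 0, 0, 0.04]]
  clamp_n: 60

```text
time: 4.2
ee_pos: [0.5451, 0.1384, 0.0494]
tcp_rot: [-180.0, 0.0, -154.1]
wrist_force: [-0.5, -1.4, 2.0]
opening: 0.0489
grasp_force: 64.3
```

Emit:
send_path:
  deltas:
    - [[0, 0, 0, 0, 0.04], [0, 0, 0, 0, 0.04]]

```text
time: 4.37
ee_pos: [0.5451, 0.1384, 0.0494]
tcp_rot: [-180.0, 0.0, -154.1]
wrist_force: [0.1, -1.8, 1.3]
opening: 0.0492
grasp_force: 64.3
```

Emit:
send_path:
  deltas:
    - [[0, 0, -0.03, 0, 0.04], [0, 0, -0.06, 0, 0.04], [0, 0, -0.08, 0, 0.04], [0, 0, -0.08, 0, 0.04], [0, 0, -0.08, 0, 0.04]]

```text
time: 4.78
ee_pos: [0.5452, 0.1386, 0.1291]
tcp_rot: [180.0, 0.0, -154.1]
wrist_force: [0.3, -0.7, -6.1]
opening: 0.0489
grasp_force: 64.7
```

Emit:
send_path:
  deltas:
    - [[0.06, -0.16, -0.12, 21, 0.04], [0.06, -0.16, -0.12, 21, 0.04], [0.06, -0.16, -0.12, 21, 0.04], [0.06, -0.16, -0.12, 21, 0.04], [0.06, -0.16, -0.12, 21, 0.04]]

```text
time: 5.2
ee_pos: [0.5601, -0.0327, 0.2473]
tcp_rot: [180.0, -0.2, -175.1]
wrist_force: [0.0, 1.0, -4.3]
opening: 0.049
grasp_force: 65.1
```

Emit:
send_path:
  deltas:
    - [[0, 0, 0, 0, 0.04], [0, 0, 0, 0, 0.04], [0, 0, 0, 0, 0.04], [0, 0, 0, 0, 0.04]]

```text
time: 5.53
ee_pos: [0.5603, -0.0305, 0.2466]
tcp_rot: [180.0, -0.2, -175.1]
wrist_force: [-0.7, 0.7, -4.6]
opening: 0.049
grasp_force: 65.3
```

Run:
```python
from workcell import bot
import cv2,pickle
o=bot.get_obs();i=bot.camera_info('wrist');im=bot.camera('wrist');cv2.imwrite('pics/w2.png',im);pickle.dump((o,i),open('w2.pkl','wb'))
```

```text
(no output)
```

View pics/w2.png

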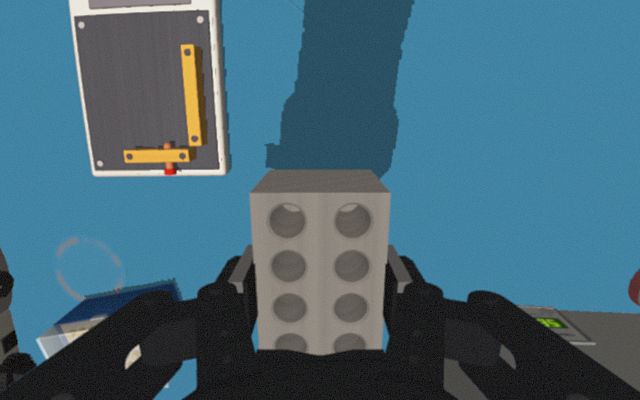

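Wrist view: heater at upper left. The long stop is a vertical bar around column 191, rows 45–145, and the short stop is horizontal around row 156, columns 123–190. The copper pin is at (168,146). The block is held square, with its top spanning columns 251–388.

Run:
```python
import pickle
from h import *
o,i=pickle.load(open('w2.pkl','rb'));im=cv2.imread('pics/w2.png')
h=cv2.cvtColor(im,cv2.COLOR_BGR2HSV);m=cv2.inRange(h,(15,110,110),(35,255,255));k=np.zeros_like(m);k[30:175,100:215]=m[30:175,100:215]
def fit(p,z):
    w=onz(i,p,z);v=cv2.fitLine(np.float32(w),cv2.DIST_HUBER,0,1e-4,1e-4).ravel();return v
S=fit([(np.where(k[y,170:])[0].min()+169.5,y) for y in range(50,138)],.044)
F=fit([(x,np.where(k[:,x])[0].max()+.5) for x in list(range(128,160))+list(range(178,186))],.044)
Sr=fit([(np.where(k[y])[0].max()+.5,y) for y in range(50,138)],.044)
for n,v in(('S',S),('F',F),('Sr',Sr)):print(n,v,np.degrees(np.arctan2(v[1],v[0])))
aS=np.degrees(np.arctan2(S[1],S[0]))%180; 
if aS>90:aS-=180
aF=np.degrees(np.arctan2(F[1],F[0]))%180-90
print('yaw S,F',aS,aF)
q=np.where(k);pts=np.c_[q[1],q[0]]
for n,(a,b) in {'side':(40,148),'end':(149,170)}.items():
    s=pts[(pts[:,1]>=a)&(pts[:,1]<b)];r=cv2.boxPoints(cv2.minAreaRect(np.int32(s)));print(n,r.round(1).tolist(),onz(i,r,.044).round(4).tolist())
for t in(np.radians(aS),):
    X=np.array([np.cos(t),np.sin(t)]);Y=np.array([-X[1],X[0]])
    xo=F[2:]@X-.082; yo=S[2:]@Y-.045   # heater origin in rotated coords
    H=X*xo+Y*yo; print('origin',H,'home',H+X*.032+Y*.020, 'back edge y-> width',(Sr[2:]-S[2:])@Y)
# scene cross-check
ii=pickle.loads(pickle.dumps(i))
g=cv2.inRange(h,(0,0,0),(180,255,255))
from workcell import bot
si=bot.camera_info('scene')
P=[[-.023,.045,.044],[.067,.045,.044],[.070,-.02,.044],[.070,.044,.044],[-.057,-.066,.024],[.093,-.066,.024],[.093,.066,.024],[-.057,.066,.024]]
P=[np.r_[H+X*p[0]+Y*p[1],p[2]] for p in P];print(((proj(si,P)-[235,165])*4).round().tolist());print(proj(i,P).round(1).tolist())
```

```text
S [ 0.9959742   0.08964077  0.48780674 -0.1605458 ] 5.1429415
F [ 0.09980825 -0.9950067   0.55312645 -0.1907394 ] -84.271866
Sr [ 0.99592286  0.0902092   0.48691878 -0.14788075] 5.175642
yaw S,F 5.1429415 5.728134
side [[179.89999389648438, 44.20000076293945], [193.89999389648438, 43.099998474121094], [201.8000030517578, 145.5], [187.89999389648438, 146.60000610351562]] [[0.4452, -0.1644], [0.4435, -0.1518], [0.5335, -0.1436], [0.5356, -0.1569]]
end [[123.0, 149.0], [189.0, 149.0], [189.0, 162.0], [123.0, 162.0]] [[0.5427, -0.2203], [0.5378, -0.1559], [0.5502, -0.1559], [0.5553, -0.221]]
origin [ 0.4722699  -0.20712607] home [ 0.5023483  -0.18433808] back edge y-> width 0.0126936585
[[294.0, 376.0], [390.0, 303.0], [462.0, 352.0], [394.0, 301.0], [377.0, 526.0], [536.0, 390.0], [395.0, 286.0], [236.0, 406.0]]
[[179.9, 44.3], [188.5, 145.9], [122.6, 150.1], [187.8, 149.2], [72.7, 15.7], [94.1, 171.0], [218.6, 169.6], [207.8, 9.1]]
```

Run:
```python
import pickle
from h import *
o,i=pickle.load(open('w2.pkl','rb'));im=cv2.imread('pics/w2.png')
y=np.radians(o['tcp_rot'][2]);X=np.array([np.cos(y),np.sin(y)]);Y=np.array([np.sin(y),-np.cos(y)]);T=o['ee_pos']
g=cv2.GaussianBlur(cv2.cvtColor(im,cv2.COLOR_BGR2HSV),(3,3),0)[...,1];m=(g<80)
L=[(np.where(m[r,225:320])[0].min()+224.5,r) for r in range(195,240)];R=[(np.where(m[r,320:420])[0].max()+320.5,r) for r in range(195,240)]
gr=cv2.cvtColor(im,cv2.COLOR_BGR2GRAY).astype(int);col=gr[165:215,300:345].mean(1);print(col.round().astype(int).tolist())
for n,p in(('L',L),('R',R),('near',[(262,190.5),(378,190.5)])):
    w=onz(i,p,T[2]+.0006)-T[:2];t=np.c_[w@X,w@Y];v=cv2.fitLine(np.float32(t),2,0,1e-4,1e-4).ravel();print(n,t[0],t[-1],np.degrees(np.arctan2(v[1],v[0])))
h=np.array([.5023,-.1843]);c,s=np.cos(np.radians(5.3)),np.sin(np.radians(5.3))
d=h+np.array([c,s])*-.014+np.array([-s,c])*-.010-T[:2];print('delta tool',d@X,d@Y)
```

```text
[71, 71, 70, 72, 82, 94, 96, 96, 96, 95, 96, 96, 96, 95, 96, 96, 96, 96, 96, 97, 96, 96, 96, 96, 97, 96, 97, 114, 137, 140, 140, 138, 139, 139, 139, 139, 139, 139, 139, 138, 137, 137, 137, 136, 136, 134, 130, 128, 125, 125]
L [ 0.03701115 -0.02492615] [ 0.02033091 -0.02473657] -0.038006734
R [0.03697889 0.02564132] [0.02029432 0.0254285 ] 0.27679896
near [ 0.03864522 -0.02002912] [0.03861966 0.02110024] -89.96438
delta tool 0.0849364590610267 -0.1583373246255617
```

Block is centred in the grip within about 1 mm. Next: move over the pre-corner point, then descend.

Emit:
send_path:
  deltas:
    - [[0.085, -0.158, 0, -0.3, 0.04], [0.085, -0.158, 0, -0.3, 0.04], [0.085, -0.158, 0, -0.3, 0.04], [0.085, -0.158, 0, -0.3, 0.04], [0.085, -0.158, 0, -0.3, 0.04]]

```text
time: 6.0
ee_pos: [0.4876, -0.1987, 0.2481]
tcp_rot: [-180.0, -0.1, -174.9]
wrist_force: [0.4, -0.7, -3.8]
opening: 0.0488
grasp_force: 65.6
```

Emit:
send_path:
  deltas:
    - [[0, 0, 0.04, 0, 0.04], [0, 0, 0.08, 0, 0.04], [0, 0, 0.12, 0, 0.04], [0, 0, 0.14, 0, 0.04], [0, 0, 0.14, 0, 0.04]]

```text
time: 6.42
ee_pos: [0.4868, -0.1938, 0.1027]
tcp_rot: [179.7, -0.5, -174.7]
wrist_force: [-0.4, 0.8, -4.7]
opening: 0.0488
grasp_force: 65.3
```

Emit:
send_path:
  deltas:
    - [[0, 0, 0, 0, 0.04], [0, 0, 0, 0, 0.04], [0, 0, 0, 0, 0.04]]

```text
time: 6.67
ee_pos: [0.4909, -0.196, 0.1113]
tcp_rot: [-179.9, 0.2, -174.8]
wrist_force: [0.6, -0.6, -4.7]
opening: 0.0492
grasp_force: 65.5
```

Run:
```python
from workcell import bot
import cv2,pickle,numpy as np
o=bot.get_obs();i=bot.camera_info('wrist');im=bot.camera('wrist');cv2.imwrite('pics/w3.png',im);pickle.dump((o,i),open('w3.pkl','wb'))
r=np.radians(5.3);d=o['ee_pos'][:2]-[.5023,-.1843];print('rel home',d@[np.cos(r),np.sin(r)],d@[-np.sin(r),np.cos(r)])
```

```text
rel home -0.012472451055199155 -0.010602756491488403
```

View pics/w3.png

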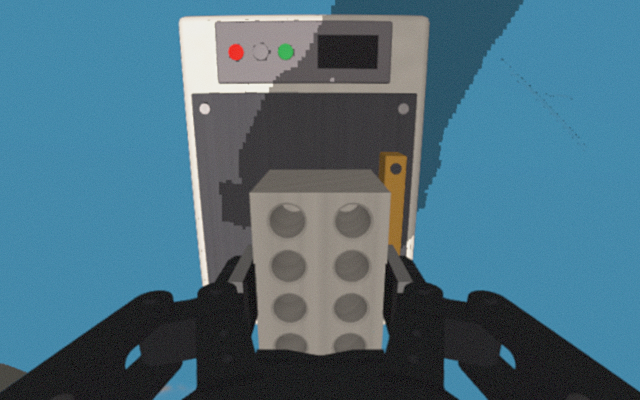

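The plate's left edge is near column 200. The long stop is visible right of the block at (380–406, 152–250), and the block is clear of it. I'll descend until I feel the plate.

Run:
```python
import pickle
from h import *
o,i=pickle.load(open('w3.pkl','rb'));print('stop corner heater frame',end=' ')
r=np.radians(5.3);H=np.array([.4723,-.2071]);w=onz(i,[[379.5,152]],.044)-H;print(w@[np.cos(r),np.sin(r)],w@[-np.sin(r),np.cos(r)],'expect -.023 .045')
```

```text
stop corner heater frame [-0.0248235] [0.04213264] expect -.023 .045
```

Emit:
send_path:
  deltas:
    - [[0, 0, 0.02, 0, 0.04], [0, 0, 0.03, 0, 0.04], [0, 0, 0.034, 0, 0.04], [0, 0, 0.034, 0, 0.04], [0, 0, 0.034, 0, 0.04]]

```text
time: 7.13
ee_pos: [0.4897, -0.196, 0.0755]
tcp_rot: [-180.0, 0.0, -174.8]
wrist_force: [0.4, -0.2, -3.8]
opening: 0.0487
grasp_force: 65.5
```

Emit:
send_path:
  deltas:
    - [[0, 0, 0.001, 0, 0.04], [0, 0, 0.002, 0, 0.04], [0, 0, 0.002, 0, 0.04], [0, 0, 0.002, 0, 0.04]]

```text
time: 7.47
ee_pos: [0.4899, -0.1961, 0.0734]
tcp_rot: [-180.0, 0.0, -174.8]
wrist_force: [0.3, 0.9, -2.9]
opening: 0.0489
grasp_force: 65.7
```

Emit:
send_path:
  deltas:
    - [[0, 0, 0.0005, 0, 0.04], [0, 0, 0.001, 0, 0.04], [0, 0, 0.001, 0, 0.04], [0, 0, 0.001, 0, 0.04]]

```text
time: 7.8
ee_pos: [0.49, -0.1961, 0.0734]
tcp_rot: [-180.0, 0.1, -174.8]
wrist_force: [-2.2, 1.5, 6.2]
opening: 0.0489
grasp_force: 66.8
```

On the plate (about 10 N). Now approach the side stop in small steps.

Emit:
send_path:
  deltas:
    - [[0, 0.002, 0, 0, 0.04], [0, 0.004, 0, 0, 0.04], [0, 0.006, 0, 0, 0.04], [0, 0.006, 0, 0, 0.04], [0, 0.006, 0, 0, 0.04]]

```text
time: 8.22
ee_pos: [0.4899, -0.1903, 0.0734]
tcp_rot: [-179.9, 0.1, -174.8]
wrist_force: [0.3, -1.4, 6.5]
opening: 0.0491
grasp_force: 66.9
```

Emit:
send_path:
  deltas:
    - [[0, 0.0005, 0, 0, 0.04], [0, 0.001, 0, 0, 0.04], [0, 0.0015, 0, 0, 0.04], [0, 0.002, 0, 0, 0.04], [0, 0.002, 0, 0, 0.04]]

```text
time: 8.63
ee_pos: [0.4898, -0.1885, 0.0734]
tcp_rot: [-179.9, 0.1, -174.8]
wrist_force: [1.4, -1.8, 5.0]
opening: 0.0484
grasp_force: 67.0
```

Emit:
send_path:
  deltas:
    - [[0, 0.0005, 0, 0, 0.04], [0, 0.001, 0, 0, 0.04], [0, 0.001, 0, 0, 0.04], [0, 0.001, 0, 0, 0.04]]

```text
time: 8.97
ee_pos: [0.4897, -0.1875, 0.0734]
tcp_rot: [-179.9, 0.1, -174.8]
wrist_force: [0.1, -4.0, 6.0]
opening: 0.0491
grasp_force: 67.0
```

Emit:
send_path:
  deltas:
    - [[0, 0.0005, 0, 0, 0.04], [0, 0.001, 0, 0, 0.04], [0, 0.001, 0, 0, 0.04], [0, 0.001, 0, 0, 0.04]]

```text
time: 9.3
ee_pos: [0.4896, -0.1865, 0.0734]
tcp_rot: [-179.9, 0.1, -174.8]
wrist_force: [-0.2, -2.9, 5.7]
opening: 0.0487
grasp_force: 67.0
```

Emit:
send_path:
  deltas:
    - [[0, 0.0005, 0, 0, 0.04], [0, 0.001, 0, 0, 0.04], [0, 0.001, 0, 0, 0.04], [0, 0.001, 0, 0, 0.04]]

```text
time: 9.63
ee_pos: [0.4896, -0.1858, 0.0734]
tcp_rot: [-179.9, 0.1, -174.8]
wrist_force: [-0.1, -3.7, 6.6]
opening: 0.0484
grasp_force: 66.9
```

Emit:
send_path:
  deltas:
    - [[0, 0.0005, 0, 0, 0.04], [0, 0.001, 0, 0, 0.04], [0, 0.001, 0, 0, 0.04], [0, 0.001, 0, 0, 0.04]]

```text
time: 9.97
ee_pos: [0.4895, -0.1857, 0.0735]
tcp_rot: [-179.8, 0.1, -174.9]
wrist_force: [1.0, -8.8, 4.8]
opening: 0.0488
grasp_force: 66.7
```

Side stop reached (y force steps to about −9 N, motion stopped). Now push toward the end stop.

Emit:
send_path:
  deltas:
    - [[-0.001, 0, 0, 0, 0.04], [-0.002, 0, 0, 0, 0.04], [-0.003, 0, 0, 0, 0.04], [-0.004, 0, 0, 0, 0.04], [-0.004, 0, 0, 0, 0.04]]

```text
time: 10.38
ee_pos: [0.4928, -0.1854, 0.0734]
tcp_rot: [-179.8, 0.0, -174.9]
wrist_force: [-4.6, -9.9, 6.3]
opening: 0.0489
grasp_force: 67.2
```

Emit:
send_path:
  deltas:
    - [[-0.0005, 0, 0, 0, 0.04], [-0.001, 0, 0, 0, 0.04], [-0.0015, 0, 0, 0, 0.04], [-0.002, 0, 0, 0, 0.04], [-0.002, 0, 0, 0, 0.04]]

```text
time: 10.8
ee_pos: [0.4947, -0.1852, 0.0734]
tcp_rot: [-179.8, 0.0, -174.9]
wrist_force: [-4.9, -8.8, 7.7]
opening: 0.0492
grasp_force: 67.2
```

Emit:
send_path:
  deltas:
    - [[-0.0005, 0, 0, 0, 0.04], [-0.001, 0, 0, 0, 0.04], [-0.0015, 0, 0, 0, 0.04], [-0.002, 0, 0, 0, 0.04], [-0.002, 0, 0, 0, 0.04]]

```text
time: 11.22
ee_pos: [0.4966, -0.185, 0.0734]
tcp_rot: [-179.8, 0.0, -174.9]
wrist_force: [-5.3, -9.5, 8.0]
opening: 0.0489
grasp_force: 67.2
```

Emit:
send_path:
  deltas:
    - [[-0.0005, 0, 0, 0, 0.04], [-0.001, 0, 0, 0, 0.04], [-0.0015, 0, 0, 0, 0.04], [-0.002, 0, 0, 0, 0.04], [-0.002, 0, 0, 0, 0.04]]

```text
time: 11.63
ee_pos: [0.4984, -0.1848, 0.0734]
tcp_rot: [-179.8, 0.0, -174.9]
wrist_force: [-5.7, -8.3, 8.8]
opening: 0.0488
grasp_force: 67.3
```

Emit:
send_path:
  deltas:
    - [[-0.0005, 0, 0, 0, 0.04], [-0.001, 0, 0, 0, 0.04], [-0.001, 0, 0, 0, 0.04], [-0.001, 0, 0, 0, 0.04]]

```text
time: 11.97
ee_pos: [0.4993, -0.1848, 0.0734]
tcp_rot: [-179.8, -0.0, -174.9]
wrist_force: [-6.2, -9.2, 9.1]
opening: 0.0492
grasp_force: 67.3
```

Emit:
send_path:
  deltas:
    - [[-0.0005, 0, 0, 0, 0.04], [-0.001, 0, 0, 0, 0.04], [-0.001, 0, 0, 0, 0.04], [-0.001, 0, 0, 0, 0.04]]

```text
time: 12.3
ee_pos: [0.5002, -0.1847, 0.0734]
tcp_rot: [-179.8, -0.0, -174.9]
wrist_force: [-8.2, -9.8, 8.5]
opening: 0.0489
grasp_force: 67.4
```

Emit:
send_path:
  deltas:
    - [[-0.0005, 0, 0, 0, 0.04], [-0.001, 0, 0, 0, 0.04], [-0.001, 0, 0, 0, 0.04], [-0.001, 0, 0, 0, 0.04]]

```text
time: 12.63
ee_pos: [0.5011, -0.1846, 0.0735]
tcp_rot: [-179.8, -0.0, -174.9]
wrist_force: [-7.3, -10.3, 10.3]
opening: 0.0489
grasp_force: 67.4
```

Emit:
send_path:
  deltas:
    - [[-0.0005, 0, 0, 0, 0.04], [-0.001, 0, 0, 0, 0.04], [-0.001, 0, 0, 0, 0.04], [-0.001, 0, 0, 0, 0.04]]

```text
time: 12.97
ee_pos: [0.502, -0.1845, 0.0734]
tcp_rot: [-179.8, -0.0, -174.9]
wrist_force: [-8.2, -10.7, 9.2]
opening: 0.0486
grasp_force: 67.4
```

Emit:
send_path:
  deltas:
    - [[-0.0005, 0, 0, 0, 0.04], [-0.001, 0, 0, 0, 0.04], [-0.001, 0, 0, 0, 0.04], [-0.001, 0, 0, 0, 0.04]]

```text
time: 13.3
ee_pos: [0.5024, -0.1845, 0.0734]
tcp_rot: [-179.8, -0.1, -174.9]
wrist_force: [-11.5, -10.4, 10.9]
opening: 0.0492
grasp_force: 67.7
```

Emit:
send_path:
  deltas:
    - [[-0.0005, 0, 0, 0, 0.04], [-0.001, 0, 0, 0, 0.04], [-0.001, 0, 0, 0, 0.04], [-0.001, 0, 0, 0, 0.04]]

```text
time: 13.63
ee_pos: [0.5025, -0.1845, 0.0734]
tcp_rot: [-179.8, -0.2, -174.9]
wrist_force: [-18.1, -10.3, 14.6]
opening: 0.0489
grasp_force: 68.1
```

Motion stopped at the expected home x and the force rose about 7 N with no travel, so the block bears on the end stop. I'll add a little preload both ways, settle, and check visually.

Emit:
send_path:
  deltas:
    - [[-0.0002, 0.0003, 0, 0, 0.04], [-0.0004, 0.0006, 0, 0, 0.04], [-0.0004, 0.0006, 0, 0, 0.04], [-0.0004, 0.0006, 0, 0, 0.04], [-0.0004, 0.0006, 0, 0, 0.04]]

```text
time: 14.05
ee_pos: [0.5025, -0.1844, 0.0735]
tcp_rot: [-179.7, -0.3, -174.9]
wrist_force: [-20.2, -15.5, 15.3]
opening: 0.0487
grasp_force: 68.1
```

Emit:
send_path:
  deltas:
    - [[0, 0, 0, 0, 0.04], [0, 0, 0, 0, 0.04], [0, 0, 0, 0, 0.04], [0, 0, 0, 0, 0.04], [0, 0, 0, 0, 0.04]]

```text
time: 14.47
ee_pos: [0.5025, -0.1844, 0.0735]
tcp_rot: [-179.7, -0.3, -174.9]
wrist_force: [-20.4, -15.2, 16.0]
opening: 0.049
grasp_force: 68.1
```

Run:
```python
from workcell import bot
import cv2,numpy as np
a=bot.camera('scene')[215:315,275:375];b=bot.camera('wrist')[120:320,180:460]
a=cv2.resize(a,(400,400),interpolation=2);b=cv2.resize(b,(400,286));b=cv2.copyMakeBorder(b,0,114,0,0,0);cv2.imwrite('pics/end.png',np.hstack([a,b]))
```

```text
(no output)
```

View pics/end.png

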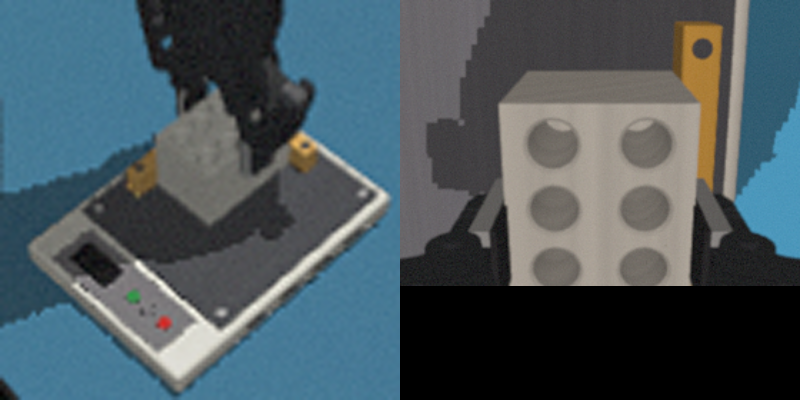

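The picture shows the block flat on the plate. Its long side is flush along the long stop (right panel, column 680–700), its end is against the short stop, and the grip hasn't slipped. Forces are steady, so I'm handing in.

```bash
python3 -c "
from workcell import bot;print(bot.job_done())"
```

```text
the job is handed in; nothing more can be done
None
```

I handed the job in at about 14.5 s with the block seated in the corner and still gripped: it is pressed past the probe pin against both stops (wrist force about 20 N toward the end stop and 15 N toward the side stop, steady), and nothing else on the bench was touched on the way. The judge returned no verdict.

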